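Put a blood-grouping gel card into the card incubator

ROBOT

A 6-joint arm with a two-finger parallel gripper is mounted at the origin on a cart in front of the work surface, level with it; the furniture and walls round the work are solid. World frame = base frame: x ahead of the robot, y to its left, z up, the work surface at z = 0. Lengths are in m, angles in rad, forces in N, time in s.
With the tool pointing down it reaches from about 0.425 to 0.95 m from the base axis. Payload 3.5 kg.
Tool frame: the origin (TCP) lies at the very end of the fingers, on their centre line; the grasp point (between the pads) lies 19 mm behind it; z points along the fingers, y is the line along which they close (so a half turn about z gives the same grasp; the last joint's range is limited). The gripper opens to 85 mm and grips with 20 to 120 N. Pads are 22 mm wide; open, the fingers measure 114 mm over their backs; the gripper's body (76 mm by 85 mm) begins 54 mm behind the grasp point. The pads swing forward as they close: fully open they stand 13 mm farther back than shut.
Start: joints at [-1.35, 0.286, 1.577, -0, 1.279, -0.15], TCP at [0.245, -0.629, 0.231] pointing down, gripper open.
Joint ranges: [-2.77, 2.77], [-0.9, 2.22], [0.21, 2.48], [-1.53, 4.67], [0.24, 2.81], [-2.84, 2.84]. Speed limits (rad/s): [2.79, 2.79, 3.14, 3.14, 3.14, 3.14].

INTERFACE

Orientations are given as [roll, pitch, yaw] about the fixed x, y, z axes, in that order (R = Rz(yaw) Ry(pitch) Rx(roll)).
In Python, from station import sense, get_image, camera_info, finish_job gives the robot as it stands.
- The arm moves only by the tool arm_command, never from a script. Its argument "plan" is one flat list of numbers, 7 for each row, row after row: the turn, a rotation vector about the tool's x, y, z in rad, then the shift along the tool's x, y, z in m, then the finger opening in m, from 0 to 0.0854. In form: [rx, ry, rz, tx, ty, tz, grip, rx, ry, rz, tx, ty, tz, grip, ...]. A call has 1 to 5 rows; each row is the pose to reach, as a shift and turn from the pose commanded when the call began, along the tool's axes at that moment; what a row does not reach only later rows make up. A row lasts 1/8 s, in which the tool goes at most 62.5 mm and 10.7 degrees, less where a joint would pass 70% of its speed; a pose out of reach is approached as far as the arm can. A call with a gripper value outside its range is refused whole. The fingers move at their own pace and stop on an object; the grip force is fixed at half the most. Time passes only in rows, so rows that repeat a pose let the fingers close. It gives the time, the measured TCP pose, the force, the opening and the grip force at its end, in the units of the state.
- sense(): the state, without advancing time (a new reading comes with each control period).
- get_image(name): name is "scene" or "top" or "wrist"; returns the picture (384x512x3 uint8, red, green, blue); there is no depth.
- camera_info(name): a dict with "intrinsics" (3x3 intrinsics, pixels), "pose" (4x4, takes a point from camera to world coordinates); the wrist camera has in their place "hand_eye" (4x4, takes a point from camera to tool coordinates, whose origin is the TCP and whose axes are the flange's). Camera axes: x right, y down, z forward; pixel columns grow to the right and rows downward; lengths in m; the calibration is good to about 2 mm. A picture is of the moment at which its call begins: read the wrist's pose just before it. camera_info takes no time and is no camera call.
- finish_job(): hands the job in; it is judged then, once.
The state is a dict: "time": time; "joint_pos": joint angles; "qvel": joint speeds; "joint_efforts": joint torques, N m; "eef_pos": TCP position; "tcp_rot": TCP orientation; "contact_force": force on the tool from outside, world axes, zero at the start; "ft_torque": the same for the moment, N m; "opening": opening from 0.0 (shut) to 1.0 (fully open); "grip_force": force on a finger pad.
Only numpy, scipy, OpenCV 4.12 (cv2) and the standard library are available. Lean on these libraries where they do the work, as an engineer would, in place of code of your own. Each camera call takes 0.05 s, during which the arm holds its last target. There are 200 camera calls.

TASK

The gel card with the yellow band is ready to incubate. First swing the incubator's lid up until it stands upright or further, then slide the yellow card straight up out of its rack and, keeping it upright, lower it into any slot of the incubator until it is fully home. Let go, close the lid fully, press the green start key, and leave the other cards, the bottle and the timer as they are.

Things in the scene. Friction and masses are not known exactly. Their poses are not given: they have to be found in the camera images.
- card_yellow: Gel card to move: flat plastic card standing on edge, 70 mm wide (its y), 60 mm high (z); lower 40 mm a 5 mm thick (x) plate with six small tubes, upper 20 mm a 9 mm thick yellow band with white labels. Grip the band across its thickness (x), from above. 25 g. Origin: centre of the lower edge; z up. Both faces are alike.
- card_blue: Same kind of card with a blue band, stays in the rack. Origin and axes as card_yellow.
- card_red: Same kind of card with a red band, stays in the rack. Origin and axes as card_yellow.
- rack: Pale card rack, fixed, 150 (x) x 94 (y) x 42 mm high. Cards stand one behind the other at x = -45, 0, +45 mm; which is where varies. Their side edges ride in upright grooves, 7 mm wide, in the side walls (tops 42 mm high); the middle is open. Cards stand on its floor 8 mm above the bench, card tops at 68 mm. Origin: centre of the underside.
- incubator: White card incubator, fixed to the bench, 205 (x) x 156 (y) mm. Its x points away from its front, to the hinge. Front console (x -110 to -20 mm) 45 mm high with a black display and the green key; behind it a well with rim 60 mm high holds an aluminium block whose top is 50 mm high, with three slots along y. Origin: on the underside, 110 mm behind the front edge, mid-width.
- slot_front (a point): Centre of the floor of the block's slot nearest the console (incubator x = 0, 22 mm above the bench). Each slot is 8 mm wide (x), 76 mm long (y), 28 mm deep, its mouth 50 mm above the bench, flared by 3 mm. A card fully home has its origin here and its top 82 mm above the bench.
- slot_middle (a point): The same for the middle slot (incubator x = 25 mm).
- slot_rear (a point): The same for the slot nearest the hinge (incubator x = 50 mm).
- lid (a joint): Lid angle: 0 closed, up to 1.9 rad; 1.57 stands upright. Stiff hinge: it stays where it is left. Clear tinted cover, 112 (x) x 152 (y) x 32 mm, from 60 to 92 mm above the bench when closed; it cannot close over a card that is not home.
- lid_hinge (a point): Middle of the hinge axis (along incubator y) at the back of the incubator, 60 mm above the bench; it does not move with the lid.
- lid_handle (a point): Middle of the lid's white round handle bar: 10 mm diameter, along incubator y, free for 60 mm between its arms, 32 mm in front of the lid's front wall; 78 mm above the bench when closed, 145 mm from the hinge. Grip it from above across incubator x; it can turn between the fingers.
- start_key (a joint): Travel of the start key: 0 up, 0.005 m fully pressed (4 N); springs back.
- start_key_top (a point): Centre of the top of the round green start key, 24 mm diameter, at the right front of the console, 54 mm above the bench; it is pressed straight down.
- reagent_bottle: Loose brown glass bottle with black cap, 46 mm diameter, 105 mm high, a bystander. Origin: centre of its underside.
- timer: Loose white bench timer, 66 x 66 x 20 mm, a bystander. Origin: centre of its underside.
There are look-alikes about, which are no part of the job. Leave any pink look-alike of the card_yellow alone.

How it is judged:
On the way, in this order (a step that is already met when the one before it is completed fails the run):
1. the lid stands upright or further (1.4 rad or more) while the yellow card is still in its rack (value of joint lid above 1.4 rad and z of card_yellow in the frame of rack below 0.02 m), for 0.2 s.
2. the yellow card is drawn up clear of the rack's grooves by the fingers (z of card_yellow in the frame of rack above 0.045 m and contact force between card_yellow and the fingers above 0.5 N), for 0.1 s.
3. the yellow card is guided by the fingers into a slot of the open incubator (((horizontal distance between card_yellow and slot_front below 0.008 m and z of card_yellow in the frame of incubator below 0.048 m) or (horizontal distance between card_yellow and slot_middle below 0.008 m and z of card_yellow in the frame of incubator below 0.048 m) or (horizontal distance between card_yellow and slot_rear below 0.008 m and z of card_yellow in the frame of incubator below 0.048 m)) and contact force between card_yellow and the fingers above 0.5 N), for 0.05 s.
4. the yellow card stands fully home in a slot and is released, the lid still open (((horizontal distance between card_yellow and slot_front below 0.006 m and z of card_yellow in the frame of incubator below 0.026 m and angle between the y axis of card_yellow and the y axis of incubator, either way round below 0.12 rad) or (horizontal distance between card_yellow and slot_middle below 0.006 m and z of card_yellow in the frame of incubator below 0.026 m and angle between the y axis of card_yellow and the y axis of incubator, either way round below 0.12 rad) or (horizontal distance between card_yellow and slot_rear below 0.006 m and z of card_yellow in the frame of incubator below 0.026 m and angle between the y axis of card_yellow and the y axis of incubator, either way round below 0.12 rad)) and angle between card_yellow's own z axis and vertical below 0.17 rad and contact force between card_yellow and the fingers below 0.1 N and value of joint lid above 0.8 rad), for 0.2 s.
5. the lid is closed over the card (value of joint lid below 0.05 rad and ((horizontal distance between card_yellow and slot_front below 0.006 m and z of card_yellow in the frame of incubator below 0.026 m and angle between the y axis of card_yellow and the y axis of incubator, either way round below 0.12 rad) or (horizontal distance between card_yellow and slot_middle below 0.006 m and z of card_yellow in the frame of incubator below 0.026 m and angle between the y axis of card_yellow and the y axis of incubator, either way round below 0.12 rad) or (horizontal distance between card_yellow and slot_rear below 0.006 m and z of card_yellow in the frame of incubator below 0.026 m and angle between the y axis of card_yellow and the y axis of incubator, either way round below 0.12 rad))), for 0.1 s.
6. the start key is pressed (3.5 mm or more) with the lid closed (value of joint start_key above 0.0035 m and value of joint lid below 0.05 rad), for 0.05 s.
At the end, for the whole second after the job is handed in: Yellow card home in a slot, released: within 6 mm of its centre, 4 mm of its floor, 0.17 rad of upright, 0.12 rad of in line. Lid under 0.05 rad, key back up (2 mm). Blue and red cards within 12 mm, bottle and timer within 30 mm of their starts, cards and bottle upright (0.15 rad) (all of step 5 and angle between card_yellow's own z axis and vertical below 0.17 rad and contact force between card_yellow and the fingers below 0.1 N and linear speed of card_yellow below 0.02 m/s and value of joint start_key below 0.002 m and distance of each of card_blue, card_red from where it was at the start of the episode below 0.012 m and angle between each of card_blue, card_red, reagent_bottle's own z axis and vertical below 0.15 rad and distance of each of reagent_bottle, timer from where it was at the start of the episode below 0.03 m); the robot touches nothing.
It fails at once if the yellow card is tipped by more than 0.5 rad (angle between card_yellow's own z axis and vertical above 0.5 rad).
It fails at once if another card is drawn out of the rack (raised by 20 mm) (z of any of card_blue, card_red in the frame of rack above 0.028 m).
It fails at once if the bottle is knocked over (angle between reagent_bottle's own z axis and vertical above 0.5 rad).
It also fails if it takes over 72 s, if anything falls off the work surface, if the arm or the gripper's body presses on something with over 40 N, if the wrist force passes 120 N, or if a joint passes its speed limit or range.

## Working session

There is one attempt and no reset: what is moved stays moved. The work goes in short steps, Python scripts to look and compute and a tool call to move; the robot and the scene stay as the last step left them, time stands still between calls to the robot, and variables do not carry over. Pictures are saved under pics/ and viewed, at most 10 in all, crops included, and the job is handed in when it is done.

Besides the shell and the picture viewer there is one more tool, called after ">>>" as name(argument=value, ...) on one line, values as JSON. arm_command: Moves the arm, as the interface text tells. Its arguments: {"type":"object","properties":{"plan":{"type":"array"}},"required":["plan"]}

```bash
ls; mkdir -p pics; python3 - <<'E'
from station import *
import cv2,numpy as np
s=sense();print({k:np.round(v,3) for k,v in s.items()})
for n in("scene","top"):
    cv2.imwrite(f"pics/{n}0.png",get_image(n)[:,:,::-1]);i=camera_info(n);print(n,np.round(i["intrinsics"],1).tolist(),np.round(i["pose"],3).tolist())
print(camera_info("wrist"))
E
```

```text
pics
{'time': np.float64(0.0), 'joint_pos': array([-1.35 ,  0.287,  1.578,  0.   ,  1.279, -0.15 ]), 'qvel': array([ 0.002, -0.001, -0.002, -0.   ,  0.001, -0.   ]), 'joint_efforts': array([-0.0000e+00, -4.0598e+01, -2.9262e+01, -0.0000e+00,  6.0000e-03,
        0.0000e+00]), 'eef_pos': array([ 0.244, -0.628,  0.23 ]), 'tcp_rot': array([-3.139, -0.   ,  0.371]), 'contact_force': array([ 0.199, -0.048,  0.086]), 'ft_torque': array([0.021, 0.043, 0.011]), 'grip_force': np.float64(0.0), 'opening': np.float64(1.003)}
scene [[425.1, 0.0, 251.0], [0.0, 425.1, 194.6], [0.0, 0.0, 1.0]] [[-0.697, -0.545, 0.466, 0.062], [-0.717, 0.547, -0.432, 0.397], [-0.019, -0.635, -0.772, 0.866], [0.0, 0.0, 0.0, 1.0]]
top [[389.0, 0.0, 254.1], [0.0, 389.0, 194.9], [0.0, 0.0, 1.0]] [[0.027, -0.997, 0.075, 0.467], [-1.0, -0.025, 0.015, -0.024], [-0.013, -0.075, -0.997, 1.19], [0.0, 0.0, 0.0, 1.0]]
{'intrinsics': array([[294.17497916,   0.        , 258.98033751],
       [  0.        , 294.17497916, 189.03968134],
       [  0.        ,   0.        ,   1.        ]]), 'hand_eye': array([[ 4.19877523e-04, -9.51877376e-01, -3.06478849e-01,
         7.65360999e-02],
       [ 9.99999610e-01,  6.37880900e-04, -6.11158124e-04,
        -5.65024114e-04],
       [ 7.77244595e-04, -3.06478472e-01,  9.51877273e-01,
        -1.41821912e-01],
       [ 0.00000000e+00,  0.00000000e+00,  0.00000000e+00,
         1.00000000e+00]])}
```

View pics/scene0.png

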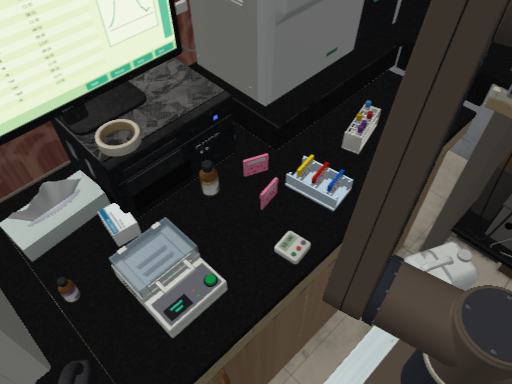

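View pics/top0.png

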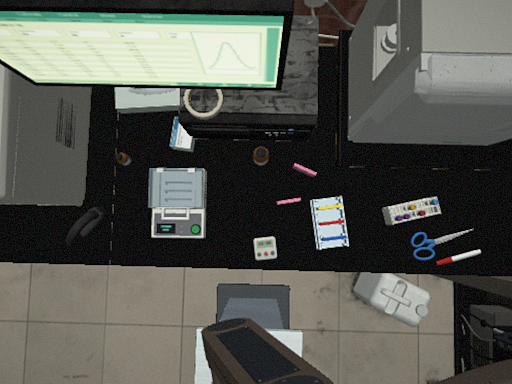

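Scene and top views: rack with cards yellow (top 329,207), red (331,223), blue (333,238). Candidates for the yellow card: the yellow-banded card at top (329,207) / scene (305,166), pink look-alikes at top (305,170) and (288,201), red/blue cards, yellow tube caps in the tube rack (top ~412,210). Choice: the yellow one in the pale rack. The incubator is at top (178,202), with its green key at (196,230) and its lid closed.

```bash
cat > h.py <<'E'
from station import *
import cv2,numpy as np
from scipy.spatial.transform import Rotation as Ro
def cam(n,s=None):
    i=camera_info(n)
    if n!="wrist": return i["intrinsics"],np.array(i["pose"])
    T=np.eye(4);T[:3,:3]=Ro.from_euler("xyz",s["tcp_rot"]).as_matrix();T[:3,3]=s["eef_pos"]
    return i["intrinsics"],T@i["hand_eye"]
def ray(c,p):
    K,P=c;d=P[:3,:3]@np.linalg.solve(K,[p[0],p[1],1.]);return P[:3,3],d/np.linalg.norm(d)
def plane(c,p,z):
    o,d=ray(c,p);return o+d*(z-o[2])/d[2]
def tri(a,b):
    (o1,d1),(o2,d2)=a,b
    t=np.linalg.lstsq(np.c_[d1,-d2],o2-o1,rcond=None)[0]
    p,q=o1+t[0]*d1,o2+t[1]*d2;return (p+q)/2,np.linalg.norm(p-q)
def proj(c,X):
    K,P=c;v=K@(P[:3,:3].T@(np.array(X)-P[:3,3]));return v[:2]/v[2]
HUE={"yellow":((22,120,120),(36,255,255)),"red":((0,150,90),(6,255,255)),"blue":((102,130,70),(122,255,255)),"green":((50,130,60),(85,255,255))}
def blobs(im,col,box=None,amin=8):
    m=cv2.inRange(cv2.cvtColor(im,cv2.COLOR_RGB2HSV),*map(np.array,HUE[col]))
    if box: k=np.zeros_like(m);x0,y0,x1,y1=box;k[y0:y1,x0:x1]=1;m*=k
    m=cv2.morphologyEx(m,cv2.MORPH_CLOSE,np.ones((3,3)))
    n,_,st,ce=cv2.connectedComponentsWithStats(m)
    return sorted([(int(st[i,4]),ce[i].round(1).tolist(),st[i,:4].tolist()) for i in range(1,n) if st[i,4]>=amin],reverse=True)
def shot(n,name):
    s=sense();im=get_image(n);cv2.imwrite(f"pics/{name}.png",im[:,:,::-1]);return s,im,cam(n,s)
E
python3 - <<'E'
from h import *
t=cv2.imread("pics/top0.png")[:,:,::-1];s=cv2.imread("pics/scene0.png")[:,:,::-1]
ct,cs=cam("top"),cam("scene")
for c in("yellow","red","blue"):
    a=blobs(t,c,(300,190,360,255));b=blobs(s,c,(280,145,360,210));print(c,a[:2],b[:2])
    print(tri(ray(ct,a[0][1]),ray(cs,b[0][1])),plane(ct,a[0][1],.068))
a=blobs(t,"green",(140,160,215,245));b=blobs(s,"green",(190,265,225,300));print(a[:2],b[:2]);print(tri(ray(ct,a[0][1]),ray(cs,b[0][1])),plane(ct,a[0][1],.054))
for n,p,z in(("inc corners",(153,238),.045),("",(206,237),.045),("lid",(150,168),.092),("",(206,167),.092),("bottle",(261,150),.105),("timer",(265,248),.02),("pink",(288,201),.06),("pink",(305,170),.06)):print(n,plane(ct,p,z).round(3))
crop=cv2.resize(t[150:260,140:360],None,fx=3.6,fy=3.6,interpolation=cv2.INTER_CUBIC);cv2.imwrite("pics/crop0.png",crop[:,:,::-1])
E
```

```text
yellow [(60, [329.4, 206.8], [318, 204, 24, 6])] [(93, [303.9, 164.6], [297, 155, 17, 21])]
(array([ 0.52454421, -0.22557598,  0.05631797]), np.float64(0.0025588843526723436)) [ 0.52301626 -0.22435004  0.068     ]
red [(51, [332.1, 222.2], [320, 220, 24, 5])] [(82, [319.8, 171.2], [312, 162, 17, 21])]
(array([ 0.47939355, -0.23402841,  0.05897213]), np.float64(0.0007781188655336229)) [ 0.47900606 -0.23260472  0.068     ]
blue [(57, [333.2, 237.9], [322, 236, 24, 5])] [(97, [335.2, 178.9], [328, 169, 17, 23])]
(array([ 0.43380846, -0.23754271,  0.06265088]), np.float64(0.0008352767593420241)) [ 0.43428778 -0.23625516  0.068     ]
[(63, [195.1, 228.9], [191, 225, 9, 9]), (50, [165.3, 227.2], [160, 225, 11, 6])] [(100, [210.1, 279.1], [205, 274, 11, 11])]
(array([0.44935304, 0.16415023, 0.04744764]), np.float64(0.0009774003585715074)) [0.44913117 0.16270847 0.054     ]
inc corners [0.419 0.287 0.045]
 [0.426 0.131 0.045]
lid [0.619 0.292 0.092]
 [0.626 0.132 0.092]
bottle [ 0.676 -0.023  0.105]
timer [ 0.397 -0.043  0.02 ]
pink [ 0.537 -0.106  0.06 ]
pink [ 0.629 -0.153  0.06 ]
```

View pics/crop0.png

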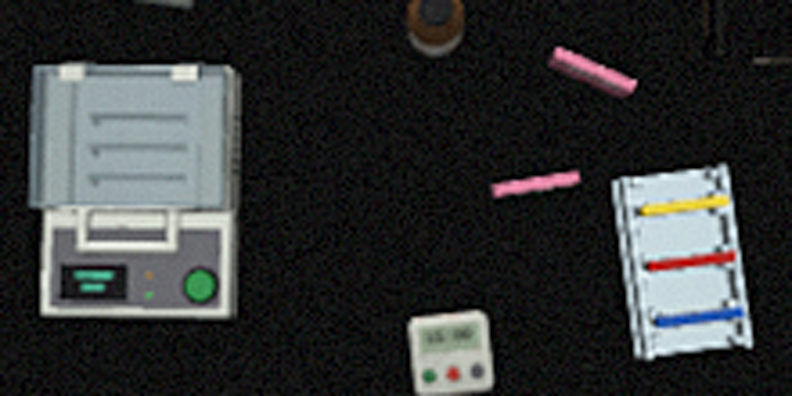

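Crop shows the yellow card rear-most in the rack (crop 684,206), pinks at (536,184) and (593,71), and the incubator with its handle bar at crop (127,243), front facing the robot. Choice confirmed; next, the wrist camera over the rack on the way.

>>> arm_command(plan=[0, 0, -0.6, 0.168, -0.106, 0.015, 0.0854, 0, 0, -0.6, 0.168, -0.106, 0.015, 0.0854, 0, 0, -1.2, 0.336, -0.212, 0.03, 0.0854, 0, 0, -1.2, 0.336, -0.212, 0.03, 0.0854, 0, 0, -1.2, 0.336, -0.212, 0.03, 0.0854])

```text
time: 0.72
eef_pos: [0.4307, -0.3766, 0.2072]
tcp_rot: [-3.141, -0.0, 1.314]
contact_force: [0.1, 0.1, -0.0]
opening: 1.006
grip_force: 0.0
```

```bash
cat >> h.py <<'E'
def delta(X,yaw):
    "tool-axes move from the sensed pose to TCP X, pointing down at yaw"
    s=sense();R=Ro.from_euler("xyz",s["tcp_rot"]);r=R.inv()*Ro.from_euler("xyz",[np.pi,0,yaw])
    print("t",round(float(s["time"]),2),"pos",s["eef_pos"].round(4),"rot",s["tcp_rot"].round(4),"F",s["contact_force"].round(1),"-> turn",r.as_rotvec().round(4),"shift",R.inv().apply(np.array(X)-s["eef_pos"]).round(4))
E
python3 -c "
from h import *
delta([.48,-.31,.2],1.571)"
```

```text
t 0.72 pos [ 0.4307 -0.3766  0.2072] rot [-3.1412e+00 -4.0000e-04  1.3142e+00] F [ 0.1  0.1 -0. ] -> turn [-0.0003 -0.0004 -0.2568] shift [0.077  0.0308 0.0072]
```

>>> arm_command(plan=[0, 0, -0.257, 0.077, 0.031, 0.007, 0.04, 0, 0, -0.257, 0.077, 0.031, 0.007, 0.04, 0, 0, -0.257, 0.077, 0.031, 0.007, 0.04])

```text
time: 1.1
eef_pos: [0.4802, -0.3115, 0.2003]
tcp_rot: [-3.141, -0.0, 1.567]
contact_force: [-0.0, -0.5, 0.4]
opening: 0.469
grip_force: 0.0
```

```bash
python3 -c "
from h import *
s,im,c=shot('wrist','w1')
delta([.48,-.31,.2],1.571)
for k in('yellow','red','blue'):print(k,[(b,plane(c,b[1],.068).round(4)) for b in blobs(im,k,amin=60)[:3]])
"
```

```text
t 1.15 pos [ 0.4797 -0.3126  0.2006] rot [-3.1408e+00  4.0000e-04  1.5646e+00] F [-0.3 -0.3 -0.3] -> turn [-0.0008  0.0004 -0.0064] shift [0.0026 0.0003 0.0006]
yellow [((858, [306.5, 83.2], [297, 43, 19, 83]), array([ 0.5199, -0.2238,  0.068 ])), ((141, [302.7, 313.0], [297, 301, 14, 20]), array([ 0.5268, -0.4686,  0.068 ]))]
red [((705, [256.7, 91.3], [247, 52, 20, 81]), array([ 0.4762, -0.2304,  0.068 ]))]
blue [((803, [207.9, 99.4], [195, 61, 27, 80]), array([ 0.4326, -0.2371,  0.068 ])), ((796, [225.7, 309.9], [208, 286, 37, 47]), array([ 0.4398, -0.4642,  0.068 ]))]
```

View pics/w1.png

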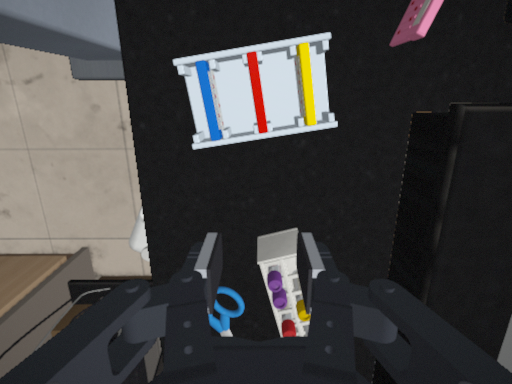

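Wrist view 1: rack with blue (208,99), red (257,91), yellow (306,83); a pink card at top right; the rack is turned about 0.15 rad. Now the incubator.

>>> arm_command(plan=[0, 0, 0, 0.43, 0.02, -0.04, 0.04, 0, 0, 0, 0.43, 0.02, -0.04, 0.04, 0, 0, 0, 0.43, 0.02, -0.04, 0.04, 0, 0, 0, 0.43, 0.02, -0.04, 0.04, 0, 0, 0, 0.43, 0.02, -0.04, 0.04])

```text
time: 1.78
eef_pos: [0.4962, -0.002, 0.2304]
tcp_rot: [3.14, 0.001, 1.56]
contact_force: [0.6, -0.0, 0.2]
opening: 0.465
grip_force: 0.0
```

```bash
python3 -c "
from h import *
delta([.50,.12,.24],1.571)"
```

```text
t 1.77 pos [ 0.4962 -0.002   0.2304] rot [3.1403e+00 9.0000e-04 1.5603e+00] F [ 0.6 -0.   0.2] -> turn [ 0.0013  0.0009 -0.0107] shift [ 0.122   0.0025 -0.0097]
```

>>> arm_command(plan=[0, 0, -0.01, 0.12, 0.003, -0.01, 0.04, 0, 0, -0.01, 0.12, 0.003, -0.01, 0.04, 0, 0, -0.01, 0.12, 0.003, -0.01, 0.04, 0, 0, -0.01, 0.12, 0.003, -0.01, 0.04])

```text
time: 2.28
eef_pos: [0.5001, 0.1168, 0.2397]
tcp_rot: [3.142, 0.001, 1.573]
contact_force: [0.3, 0.2, -0.3]
opening: 0.47
grip_force: 0.0
```

```bash
python3 -c "
from h import *
s,im,c=shot('wrist','w2')
delta([.50,.12,.24],1.571)
print([(b,plane(c,b[1],.054).round(4)) for b in blobs(im,'green',amin=60)[:3]])
cv2.imwrite('pics/w2c.png',cv2.resize(im[0:270,90:450],None,fx=2.2,fy=2.2)[:,:,::-1])
"
```

```text
t 2.33 pos [0.5001 0.1165 0.2396] rot [-3.1414e+00  7.0000e-04  1.5722e+00] F [-0.3 -0.4  0.7] -> turn [-0.0002  0.0007  0.0012] shift [ 0.0035 -0.0001 -0.0004]
[((406, [212.4, 123.1], [201, 112, 23, 23]), array([0.4471, 0.1652, 0.054 ])), ((204, [215.4, 34.9], [212, 18, 8, 34]), array([0.454 , 0.2517, 0.054 ])), ((123, [205.7, 35.5], [203, 25, 7, 21]), array([0.4443, 0.2511, 0.054 ]))]
```

View pics/w2c.png

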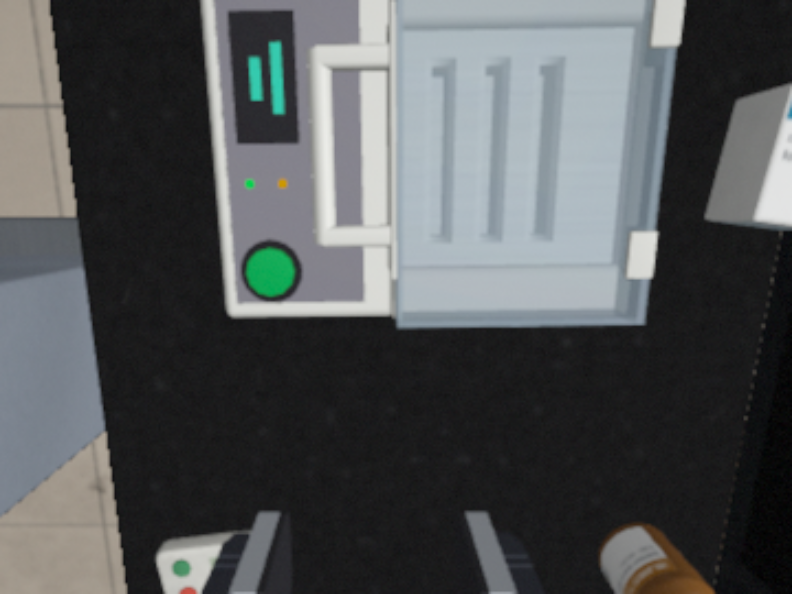

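Wrist view 2 (crop, scale 2.2): handle bar runs from crop (321,60) to (326,235), slots' centres at about (444,150), (498,150), (551,149), key (271,271), front corner (229,316).

```bash
python3 - <<'E'
from h import *
K=camera_info("wrist")
s=dict(tcp_rot=np.array([-3.1414,.0007,1.5722]),eef_pos=np.array([.5001,.1165,.2396]))
c=cam("wrist",s);u=lambda x,y:(90+x/2.2-.27,y/2.2-.27)
P=lambda x,y,z:plane(c,u(x,y),z)
a,b=P(321,60,.078),P(326,235,.078);print("bar",a.round(4),b.round(4),"mid",((a+b)/2).round(4),"yaw",np.arctan2(-(a-b)[0],(a-b)[1]).round(4))
m=u(323.5,147.5);ct=cam("top")
print("bar tri",tri(ray(c,m),ray(ct,(175.3,217.3))))
print("key tri",tri(ray(c,(212.4,123.1)),ray(ct,(195.1,228.9))))
for x,y in((444,150),(498,150),(551,149)):print("slot",P(x,y,.05).round(4))
a,b=P(434,60,.05),P(432,238,.05);print("slot line",a.round(4),b.round(4))
a,b=P(397,326,.06),P(645,323,.06);print("lid edge",a,b,np.arctan2(*(b-a)[1::-1]).round(4))
print("front corner",P(229,316,.045))
E
```

```text
bar [0.4762 0.2539 0.078 ] [0.4769 0.1834 0.078 ] mid [0.4765 0.2186 0.078 ] yaw 0.0096
bar tri (array([0.47875223, 0.21863427, 0.07639187]), np.float64(0.005495141527279938))
key tri (array([0.44779386, 0.16399584, 0.05056547]), np.float64(0.002932136966140542))
slot [0.5317 0.2213 0.05  ]
slot [0.5574 0.2213 0.05  ]
slot [0.5825 0.2218 0.05  ]
slot line [0.5258 0.2594 0.05  ] [0.5273 0.181  0.05  ]
lid edge [0.51018246 0.13896828 0.06      ] [0.63372308 0.14071717 0.06      ] 0.0142
front corner [0.42330282 0.14141419 0.045     ]
```

>>> arm_command(plan=[0, 0, -0.012, 0.102, -0.0225, 0.09, 0.024, 0, 0, -0.012, 0.102, -0.0225, 0.09, 0.024, 0, 0, -0.012, 0.102, -0.0225, 0.09, 0.024, 0, 0, -0.012, 0.102, -0.0225, 0.09, 0.024])

```text
time: 2.82
eef_pos: [0.4772, 0.2191, 0.1494]
tcp_rot: [-3.141, 0.001, 1.586]
contact_force: [0.4, -0.6, -0.3]
opening: 0.279
grip_force: 0.0
```

```bash
python3 -c "
from h import *
delta([.4775,.2186,.059],1.583)
s,im,c=shot('wrist','w3')
cv2.imwrite('pics/w3c.png',im[100:384,100:420,::-1])"
```

```text
t 2.83 pos [0.4772 0.2191 0.1494] rot [-3.1408e+00  9.0000e-04  1.5861e+00] F [ 0.4 -0.6 -0.3] -> turn [-0.0008  0.0009  0.0031] shift [-0.0004  0.0004  0.0904]
```

View pics/w3c.png

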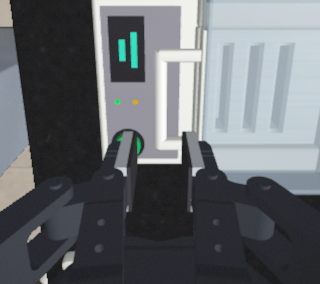

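```bash
python3 -c "
from h import *
c=cam('wrist',sense())
for p in((262,155),(264,242)):print(plane(c,p,.078).round(4))
im=cv2.imread('pics/w3.png',0)
for r in(165,185,205,220):print(r,im[r,250:312].tolist())
"
```

```text
[0.4778 0.2548 0.078 ]
[0.4807 0.1833 0.078 ]
165 [151, 151, 151, 154, 159, 172, 190, 208, 221, 231, 239, 246, 252, 254, 252, 248, 224, 175, 152, 151, 151, 152, 152, 151, 152, 152, 152, 153, 153, 186, 226, 240, 239, 239, 239, 239, 239, 239, 239, 240, 240, 240, 240, 221, 171, 136, 157, 194, 190, 151, 131, 159, 214, 235, 221, 187, 166, 182, 191, 195, 202, 204]
185 [152, 151, 151, 149, 156, 170, 189, 207, 221, 231, 239, 245, 251, 253, 252, 248, 218, 165, 151, 151, 151, 151, 151, 151, 151, 151, 151, 150, 150, 193, 229, 239, 240, 239, 240, 240, 240, 240, 239, 240, 240, 239, 230, 190, 133, 152, 187, 185, 151, 134, 155, 211, 234, 221, 187, 168, 182, 192, 197, 204, 205, 206]
205 [150, 150, 150, 148, 155, 168, 186, 206, 220, 230, 239, 246, 250, 252, 251, 247, 216, 161, 151, 152, 151, 151, 151, 151, 151, 151, 151, 152, 168, 218, 239, 239, 239, 239, 239, 239, 239, 239, 239, 239, 239, 239, 206, 132, 147, 179, 191, 165, 134, 150, 207, 233, 221, 189, 169, 182, 190, 197, 204, 205, 205, 205]
220 [150, 150, 150, 149, 153, 167, 184, 205, 220, 231, 239, 245, 250, 252, 251, 246, 211, 149, 150, 149, 150, 150, 149, 150, 151, 151, 150, 149, 190, 227, 239, 239, 239, 239, 238, 239, 239, 238, 239, 239, 239, 220, 171, 138, 163, 200, 186, 134, 136, 187, 224, 228, 201, 166, 179, 189, 193, 200, 204, 204, 204, 203]
```

Bar centre from this nearer view is x ≈ 0.4775, in line with the tool. Down and grip.

>>> arm_command(plan=[0, 0, 0, 0, 0, 0.05, 0.024, 0, 0, 0, 0, 0, 0.09, 0.024, 0, 0, 0, 0, 0, 0.09, 0.024, 0, 0, 0, 0, 0, 0.09, 0.0, 0, 0, 0, 0, 0, 0.09, 0.0])

```text
time: 3.5
eef_pos: [0.4778, 0.2196, 0.0619]
tcp_rot: [3.14, 0.001, 1.587]
contact_force: [-1.9, -4.1, 1.0]
opening: 0.09
grip_force: 58.5
```

>>> arm_command(plan=[0, 0, 0, 0, 0, 0, 0.0, 0, 0, 0, 0, 0, 0, 0.0])

```text
time: 3.75
eef_pos: [0.4778, 0.2197, 0.0618]
tcp_rot: [3.14, 0.001, 1.588]
contact_force: [-2.9, -4.7, 4.7]
opening: 0.09
grip_force: 58.8
```

>>> arm_command(plan=[0, 0, 0, 0, 0.0043, -0.0213, 0, 0, 0, 0, 0, 0.0118, -0.0417, 0, 0, 0, 0, 0, 0.0222, -0.0608, 0, 0, 0, 0, 0, 0.0353, -0.0781, 0, 0, 0, 0, 0, 0.0509, -0.0932, 0])

```text
time: 4.38
eef_pos: [0.5242, 0.2204, 0.1542]
tcp_rot: [-3.13, 0.003, 1.588]
contact_force: [-10.2, -4.5, 5.3]
opening: 0.09
grip_force: 58.5
```

>>> arm_command(plan=[0, 0, 0, 0, 0.0177, -0.0127, 0, 0, 0, 0, 0, 0.037, -0.0225, 0, 0, 0, 0, 0, 0.0577, -0.0294, 0, 0, 0, 0, 0, 0.0791, -0.0331, 0, 0, 0, 0, 0, 0.1008, -0.0336, 0])

```text
time: 5.0
eef_pos: [0.6299, 0.2227, 0.1903]
tcp_rot: [3.138, -0.0, 1.587]
contact_force: [-3.3, -1.4, 2.4]
opening: 0.092
grip_force: 62.1
```

>>> arm_command(plan=[0, 0, 0, 0, 0.011, -0.001, 0, 0, 0, 0, 0, 0.0215, 0.0028, 0, 0, 0, 0, 0, 0.0215, 0.0028, 0])

```text
time: 5.38
eef_pos: [0.6533, 0.2235, 0.187]
tcp_rot: [3.132, -0.001, 1.587]
contact_force: [1.2, -0.6, 5.3]
opening: 0.088
grip_force: 62.6
```

```bash
python3 -c "
from h import *
delta([.65,.22,.18],1.583)
s,im,c=shot('scene','s1')
cv2.imwrite('pics/s1c.png',cv2.resize(im[120:384,0:340],None,fx=2,fy=2)[:,:,::-1])"
```

```text
t 5.38 pos [0.6533 0.2235 0.187 ] rot [ 3.1316e+00 -1.5000e-03  1.5870e+00] F [ 1.2 -0.6  5.3] -> turn [ 0.01   -0.0015  0.004 ] shift [-0.0034 -0.0034  0.007 ]
```

View pics/s1c.png

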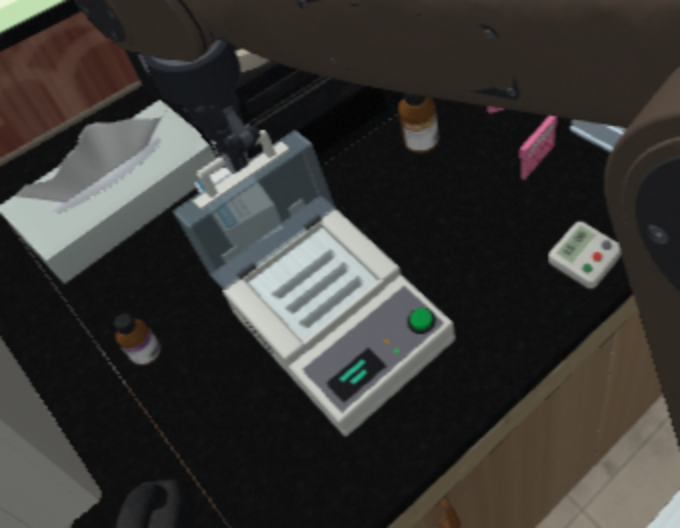

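The lid stands upright in the scene view (handle at crop (235,165) in the gripper), slots are open. Release, rise, and look at the slots.

>>> arm_command(plan=[0, 0, 0, 0, 0, 0, 0.035, 0, 0, 0, 0, 0, 0, 0.035, 0, 0, 0, 0, 0, -0.04, 0.035, 0, 0, 0, 0, 0, -0.08, 0.035, 0, 0, 0, 0, 0, -0.08, 0.035])

```text
time: 6.05
eef_pos: [0.6515, 0.2238, 0.2683]
tcp_rot: [3.134, -0.002, 1.588]
contact_force: [-0.3, -0.5, 0.1]
opening: 0.408
grip_force: 0.0
```

```bash
python3 -c "
from h import *
delta([.53,.13,.22],1.585)"
```

```text
t 6.05 pos [0.6515 0.2238 0.2683] rot [ 3.1338e+00 -1.6000e-03  1.5878e+00] F [-0.3 -0.5  0.1] -> turn [ 0.0078 -0.0016  0.0028] shift [-0.0918 -0.1235  0.0472]
```

>>> arm_command(plan=[0.008, 0, 0, -0.045, -0.06, 0, 0.035, 0.008, 0, 0, -0.092, -0.1235, 0.01, 0.035, 0.008, 0, 0, -0.092, -0.1235, 0.047, 0.035, 0.008, 0, 0, -0.092, -0.1235, 0.047, 0.035, 0.008, 0, 0, -0.092, -0.1235, 0.047, 0.035])

```text
time: 6.68
eef_pos: [0.5289, 0.1295, 0.2172]
tcp_rot: [-3.135, -0.0, 1.587]
contact_force: [0.5, 0.1, 0.3]
opening: 0.407
grip_force: 0.0
```

```bash
python3 -c "
from h import *
s,im,c=shot('wrist','w4')
np.savez('w4.npz',p=s['eef_pos'],r=s['tcp_rot'])
delta([.48,-.29,.2],1.72)
cv2.imwrite('pics/w4c.png',cv2.resize(im[0:200,150:400],None,fx=3,fy=3)[:,:,::-1])"
```

```text
t 6.72 pos [0.5298 0.1297 0.2183] rot [-3.1367e+00 -4.0000e-04  1.5877e+00] F [-0.1 -0.   0.2] -> turn [-0.0048 -0.0007 -0.1323] shift [-0.4188 -0.0568  0.0184]
```

View pics/w4c.png

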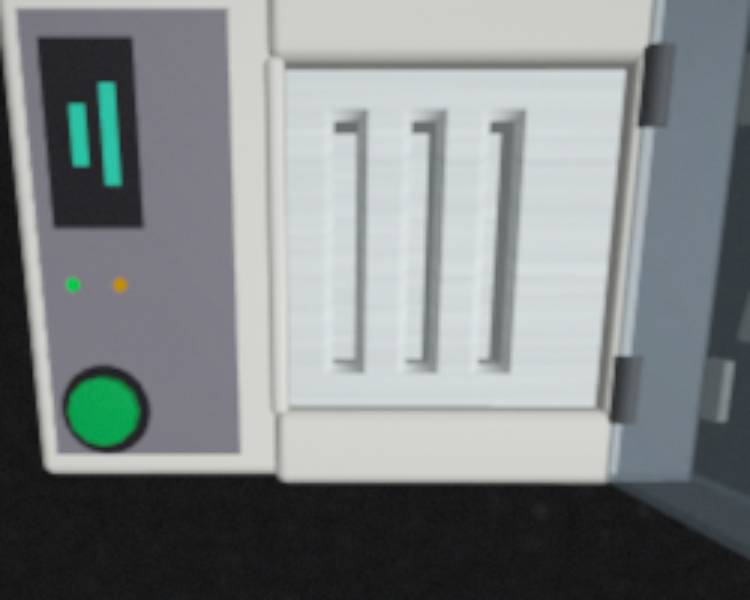

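Wrist view 4 (scale 3, origin (150,0)): middle slot's flared mouth has corners (410,111), (446,111), (436,373), (402,373); front slot (331,111)–(363,373); rear (490,110)–(524,110)/(509,373).

```bash
python3 - <<'E'
from h import *
d=np.load("w4.npz");c=cam("wrist",dict(eef_pos=d["p"],tcp_rot=d["r"]))
u=lambda x,y:(150+x/3-.33,y/3-.33);P=lambda x,y,z=.05:plane(c,u(x,y),z)
tc,bc=[],[]
for n,q in(("front",[(331,111),(368,111),(363,373),(329,373)]),("mid",[(408,111),(446,111),(437,373),(402,373)]),("rear",[(488,110),(525,110),(509,373),(474,373)])):
    A=np.array([P(*x) for x in q]);t=(A[0]+A[1])/2;b=(A[2]+A[3])/2
    print(n,"centre",A.mean(0).round(4),"len",np.linalg.norm(t-b).round(4),"yaw",np.arctan2(-(t-b)[0],(t-b)[1]).round(4),"w",np.linalg.norm(A[0]-A[1]).round(4))
for a,b in(((45,470),(278,470)),((282,482),(608,482))):
    z=.045 if a[0]<60 else .06;A,B=P(*a,z),P(*b,z);print("edge yaw",np.arctan2(*(B-A)[1::-1]).round(4),A,B)
im=cv2.imread("pics/w4.png")[:,:,::-1]
g=blobs(im,"green",amin=100)[0];print(g,plane(c,g[1],.054))
# height check: middle slot between w2 and w4
c2=cam("wrist",dict(tcp_rot=np.array([-3.1414,.0007,1.5722]),eef_pos=np.array([.5001,.1165,.2396])))
print(tri(ray(c2,(212.4,123.1)),ray(c,g[1])),tri(ray(cam("top"),(195.1,228.9)),ray(c,g[1])))
E
```

```text
front centre [0.5306 0.2197 0.05  ] len 0.081 yaw 0.0096 w 0.0117
mid centre [0.5554 0.2201 0.05  ] len 0.081 yaw 0.0194 w 0.012
rear centre [0.5803 0.2206 0.05  ] len 0.0812 yaw 0.0153 w 0.0116
edge yaw 0.0185 [0.42301782 0.14238262 0.045     ] [0.50732543 0.14394334 0.045     ]
edge yaw 0.0186 [0.50962917 0.14281486 0.06      ] [0.62186734 0.14490466 0.06      ]
(463, [184.0, 136.6], [172, 125, 25, 24]) [0.44765931 0.16531402 0.054     ]
(array([0.44609397, 0.16447779, 0.04796205]), np.float64(7.349284498076095e-06)) (array([0.44801203, 0.16407166, 0.05107417]), np.float64(0.0027598952040507312))
```

>>> arm_command(plan=[0, 0, 0, -0.418, -0.057, 0.018, 0.035, 0, 0, 0, -0.418, -0.057, 0.018, 0.035, 0, 0, 0, -0.418, -0.057, 0.018, 0.035, 0, 0, 0, -0.418, -0.057, 0.018, 0.035, 0, 0, 0, -0.418, -0.057, 0.018, 0.035])

```text
time: 7.35
eef_pos: [0.4929, -0.1835, 0.2062]
tcp_rot: [-3.138, 0.002, 1.588]
contact_force: [-0.1, 0.1, -0.6]
opening: 0.412
grip_force: 0.0
```

```bash
python3 -c "
from h import *
delta([.52,-.29,.18],1.722)"
```

```text
t 7.35 pos [ 0.4929 -0.1835  0.2062] rot [-3.1382e+00  2.5000e-03  1.5883e+00] F [-0.1  0.1 -0.6] -> turn [-0.0036  0.0022 -0.1337] shift [-0.1069  0.0253  0.0264]
```

>>> arm_command(plan=[0, 0, -0.134, -0.107, 0.025, 0.04, 0.03, 0, 0, -0.134, -0.107, 0.025, 0.04, 0.03, 0, 0, -0.134, -0.107, 0.025, 0.04, 0.03, 0, 0, -0.134, -0.107, 0.025, 0.04, 0.03])

```text
time: 7.85
eef_pos: [0.5187, -0.2877, 0.1646]
tcp_rot: [-3.135, -0.0, 1.722]
contact_force: [-0.2, 0.9, 0.0]
opening: 0.345
grip_force: 0.0
```

```bash
python3 - <<'E'
from h import *
s,im,c=shot('wrist','w5')
delta([.52,-.29,.165],1.722)
bx=(0,0,512,240)
h=[]
for k in('yellow','red','blue'):
    b=blobs(im,k,bx,60)[0]
    m=cv2.inRange(cv2.cvtColor(im,cv2.COLOR_RGB2HSV),*map(np.array,HUE[k]));m[240:]=0
    q=cv2.minAreaRect(cv2.findNonZero(cv2.morphologyEx(m,cv2.MORPH_OPEN,np.ones((3,3)))))
    bp=cv2.boxPoints(q);bp=bp[np.argsort(bp[:,1])]
    A=[plane(c,p,.068) for p in bp];t,bt=(A[0]+A[1])/2,(A[2]+A[3])/2
    print(k,b,'ctr',plane(c,q[0],.068).round(4),'ends',t.round(4),bt.round(4),'len',np.linalg.norm(t-bt).round(4),'w',np.linalg.norm(A[0]-A[1]).round(4),'yaw',np.arctan2(-(t-bt)[0],(t-bt)[1]).round(4))
cv2.imwrite('pics/w5c.png',cv2.resize(im[0:200,130:380],None,fx=3,fy=3)[:,:,::-1])
E
```

```text
t 7.9 pos [ 0.5185 -0.2871  0.1649] rot [-3.1354e+00  3.0000e-04  1.7224e+00] F [-0.   0.1 -0.4] -> turn [-0.0062  0.0003  0.0004] shift [-0.0031  0.001  -0.0001]
yellow (982, [277.0, 114.2], [271, 71, 13, 90]) ctr [ 0.5209 -0.2236  0.068 ] ends [ 0.5154 -0.1915  0.068 ] [ 0.527  -0.2588  0.068 ] len 0.0683 w 0.0083 yaw 0.1705
red (965, [221.1, 114.7], [214, 71, 16, 90]) ctr [ 0.4774 -0.2306  0.068 ] ends [ 0.4724 -0.1986  0.068 ] [ 0.4828 -0.2657  0.068 ] len 0.0679 w 0.0093 yaw 0.1525
blue (1099, [165.3, 114.8], [155, 71, 24, 90]) ctr [ 0.4349 -0.2365  0.068 ] ends [ 0.4297 -0.2039  0.068 ] [ 0.4406 -0.2721  0.068 ] len 0.0691 w 0.0128 yaw 0.1591
```

View pics/w5c.png

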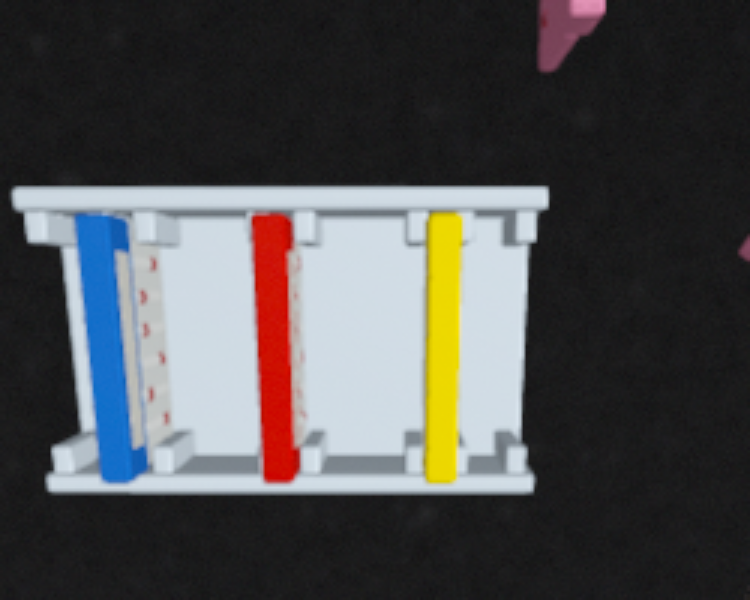

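Wrist view 5 (scale 3, origin (130,0)): yellow card at crop (443,347) in its grooves, red at (275,347), blue at (112,347), fairly in line with the tool. Approach above yellow.

>>> arm_command(plan=[-0.006, 0, -0.004, 0.0615, 0.012, 0.04, 0.028, -0.006, 0, -0.004, 0.0615, 0.012, 0.065, 0.028, -0.006, 0, -0.004, 0.0615, 0.012, 0.065, 0.028, -0.006, 0, -0.004, 0.0615, 0.012, 0.065, 0.028])

```text
time: 8.4
eef_pos: [0.5208, -0.2252, 0.1008]
tcp_rot: [3.141, 0.002, 1.726]
contact_force: [-0.1, -0.7, 0.2]
opening: 0.326
grip_force: 0.0
```

```bash
python3 -c "
from h import *
delta([.521,-.2245,.039],1.726)"
```

```text
t 8.4 pos [ 0.5208 -0.2252  0.1008] rot [3.1408e+00 1.6000e-03 1.7264e+00] F [-0.1 -0.7  0.2] -> turn [0.0008 0.0016 0.0004] shift [0.0008 0.0003 0.0618]
```

>>> arm_command(plan=[0, 0, 0, 0.0005, 0, 0.04, 0.028, 0, 0, 0, 0.0005, 0, 0.061, 0.028, 0, 0, 0, 0.0005, 0, 0.061, 0.028, 0, 0, 0, 0.0005, 0, 0.061, 0.0, 0, 0, 0, 0.0005, 0, 0.061, 0.0])

```text
time: 9.02
eef_pos: [0.5217, -0.2256, 0.0401]
tcp_rot: [3.138, 0.003, 1.725]
contact_force: [3.0, -0.3, 1.8]
opening: 0.095
grip_force: 60.7
```

>>> arm_command(plan=[0, 0, 0, 0, 0, 0, 0.0, 0, 0, 0, 0, 0, 0, 0.0])

```text
time: 9.28
eef_pos: [0.5216, -0.2256, 0.04]
tcp_rot: [3.138, 0.003, 1.725]
contact_force: [4.5, -0.0, 4.9]
opening: 0.094
grip_force: 61.5
```

>>> arm_command(plan=[0, 0, 0, 0, 0, -0.02, 0.0, 0, 0, 0, 0, 0, -0.045, 0.0, 0, 0, 0, 0, 0, -0.08, 0.0, 0, 0, 0, 0, 0, -0.115, 0.0, 0, 0, 0, 0, 0, -0.115, 0.0])

```text
time: 9.9
eef_pos: [0.52, -0.2252, 0.1552]
tcp_rot: [3.142, 0.002, 1.726]
contact_force: [0.8, 0.7, -0.6]
opening: 0.094
grip_force: 60.5
```

```bash
python3 -c "
from h import *
delta([.5555,.2195,.155],1.587)
s,im,c=shot('wrist','w6');b=blobs(im,'yellow',amin=60)[0];print(b)
cv2.imwrite('pics/w6c.png',im[150:384,130:390,::-1])"
```

```text
t 9.9 pos [ 0.52   -0.2252  0.1552] rot [3.1416e+00 2.1000e-03 1.7258e+00] F [ 0.8  0.7 -0.6] -> turn [0.0002 0.0021 0.1388] shift [ 0.4339  0.1037 -0.0008]
(2843, [259.1, 263.4], [249, 192, 22, 146])
```

View pics/w6c.png

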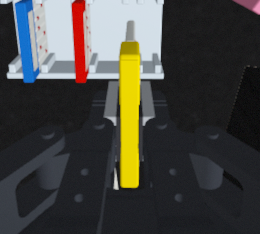

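Wrist view 6: yellow card held squarely, its band top from crop (130,55) to (130,187); red and blue still in the rack. Check the card's offset in hand, then carry it over.

```bash
python3 -c "
from h import *
c=cam('wrist',sense());R=Ro.from_euler('xyz',sense()['tcp_rot'])
for p in((259.5,204),(258.5,338)):print(R.inv().apply(plane(c,p,.1552+.028)-sense()['eef_pos']).round(4))"
```

```text
[ 0.0364 -0.0018 -0.0303]
[-0.0315 -0.0022 -0.0303]
```

>>> arm_command(plan=[0, 0, 0, 0.145, 0.035, 0, 0.0, 0, 0, 0.07, 0.29, 0.07, 0, 0.0, 0, 0, 0.07, 0.29, 0.07, 0, 0.0, 0, 0, 0.139, 0.434, 0.104, 0, 0.0, 0, 0, 0.139, 0.434, 0.104, 0, 0.0])

```text
time: 10.58
eef_pos: [0.5426, 0.0888, 0.1499]
tcp_rot: [-3.134, -0.0, 1.586]
contact_force: [0.4, -0.7, -0.5]
opening: 0.091
grip_force: 60.5
```

```bash
python3 -c "
from h import *
delta([.5555,.2195,.155],1.587)"
```

```text
t 10.57 pos [0.5426 0.0888 0.1499] rot [-3.1340e+00 -3.0000e-04  1.5859e+00] F [ 0.4 -0.7 -0.5] -> turn [-0.0076 -0.0003 -0.0011] shift [ 0.1305  0.0148 -0.0051]
```

>>> arm_command(plan=[-0.005, 0, 0, 0.06, 0.008, 0, 0.0, -0.005, 0, 0, 0.1285, 0.0153, 0, 0.0, -0.005, 0, 0, 0.1285, 0.0153, 0.045, 0.0, -0.005, 0, 0, 0.1285, 0.0153, 0.045, 0.0, -0.005, 0, 0, 0.1285, 0.0153, 0.045, 0.0])

```text
time: 11.2
eef_pos: [0.5573, 0.215, 0.107]
tcp_rot: [3.141, 0.0, 1.586]
contact_force: [0.2, -0.6, 0.1]
opening: 0.093
grip_force: 60.5
```

```bash
python3 -c "
from h import *
for k in range(3):
    s=sense();print(s['eef_pos'].round(4),s['tcp_rot'].round(4))
s,im,c=shot('wrist','w7')
delta([.556,.2176,.105],1.587)
cv2.imwrite('pics/w7c.png',cv2.resize(im[60:345,130:390],None,fx=2,fy=2,interpolation=cv2.INTER_CUBIC)[:,:,::-1])"
```

```text
[0.5573 0.215  0.107 ] [3.1413e+00 1.0000e-04 1.5857e+00]
[0.5573 0.215  0.107 ] [3.1413e+00 1.0000e-04 1.5857e+00]
[0.5573 0.215  0.107 ] [3.1413e+00 1.0000e-04 1.5857e+00]
t 11.25 pos [0.5583 0.2149 0.1083] rot [ 3.1385e+00 -5.0000e-04  1.5851e+00] F [ 0.2 -0.4  0.4] -> turn [ 0.0031 -0.0005 -0.0019] shift [ 0.0027 -0.0023  0.0033]
```

View pics/w7c.png

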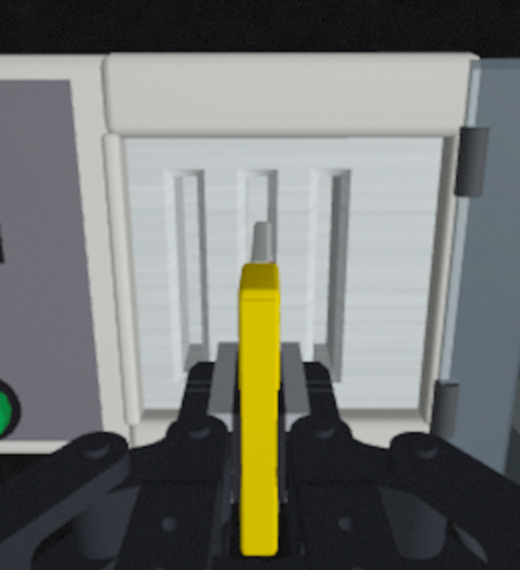

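Wrist view 7 (scale 2, origin (130,60)): card over the middle slot; its plate's lower far corner at crop (262,222), slot mouth's far end spans (237–278, 171), so the card is slightly right.

```bash
python3 -c "
from h import *
s=sense();c=cam('wrist',s);u=lambda x,y:(130+x/2-.25,60+y/2-.25)
z=s['eef_pos'][2]-.032
print('card corner',plane(c,u(262,222),z).round(4),'slot end',plane(c,u(257.5,171),.05).round(4),s['eef_pos'].round(4))
print('band far/near',plane(c,u(260,300),z+.06).round(4),plane(c,u(260,553),z+.06).round(4))"
```

```text
card corner [0.5569 0.2491 0.0763] slot end [0.5554 0.2603 0.05  ] [0.5583 0.2149 0.1083]
band far/near [0.5561 0.2476 0.1363] [0.5571 0.1818 0.1363]
```

>>> arm_command(plan=[0.002, 0, 0, 0.0052, -0.0017, 0.0, 0.0, 0.002, 0, 0, 0.0052, -0.0017, 0.018, 0.0, 0.002, 0, 0, 0.0052, -0.0017, 0.018, 0.0])

```text
time: 11.62
eef_pos: [0.5547, 0.2205, 0.0877]
tcp_rot: [-3.139, 0.0, 1.586]
contact_force: [0.1, 0.1, -0.7]
opening: 0.094
grip_force: 60.5
```

```bash
python3 -c "
from h import *
s,im,c=shot('wrist','w8')
delta([.5565,.2198,.0535],1.587)
cv2.imwrite('pics/w8c.png',cv2.resize(im[100:240,180:340],None,fx=4,fy=4,interpolation=cv2.INTER_CUBIC)[:,:,::-1])"
```

```text
t 11.68 pos [0.5552 0.2206 0.0884] rot [-3.1399e+00 -2.0000e-04  1.5861e+00] F [-0.4  0.6 -0.3] -> turn [-0.0017 -0.0002 -0.0009] shift [-0.0008  0.0013  0.0349]
```

View pics/w8c.png

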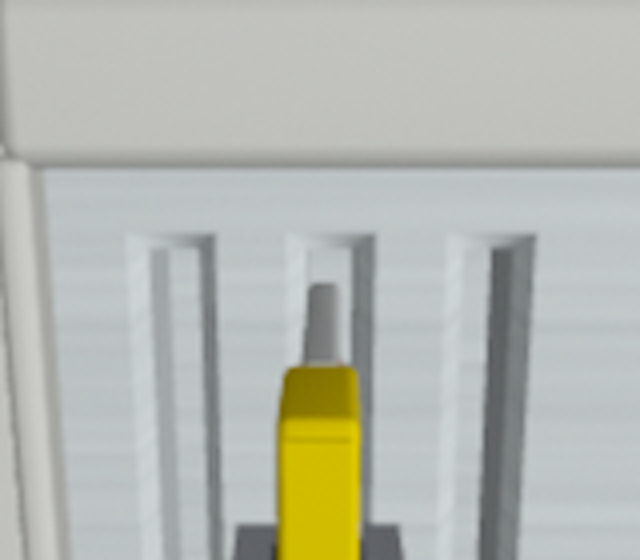

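Wrist view 8 (scale 4): card's lower corner at crop (323,285), mouth centred at 331 — about 1.3 mm to go in +x. Lower in steps.

>>> arm_command(plan=[0, 0, 0, 0, 0.0013, 0.0, 0.0, 0, 0, 0, 0, 0.0013, 0.008, 0.0, 0, 0, 0, 0, 0.0013, 0.014, 0.0, 0, 0, 0, 0, 0.0013, 0.02, 0.0, 0, 0, 0, 0, 0.0013, 0.02, 0.0])

```text
time: 12.3
eef_pos: [0.5652, 0.222, 0.0812]
tcp_rot: [3.124, -0.002, 1.588]
contact_force: [-5.3, -2.4, 33.8]
opening: 0.095
grip_force: 67.0
```

>>> arm_command(plan=[0, 0, 0, 0, 0, -0.022, 0.0, 0, 0, 0, 0, 0, -0.022, 0.0])

```text
time: 12.55
eef_pos: [0.5591, 0.2214, 0.0937]
tcp_rot: [3.136, -0.002, 1.586]
contact_force: [0.6, 0.6, -0.7]
opening: 0.094
grip_force: 61.7
```

```bash
python3 -c "
from h import *
s=sense();print(s['joint_pos'].round(3))
s,im,c=shot('wrist','w9')
delta([.5565,.2198,.0535],1.587)
cv2.imwrite('pics/w9c.png',cv2.resize(im[100:384,130:390],None,fx=2,fy=2,interpolation=cv2.INTER_CUBIC)[:,:,::-1])
b=blobs(im,'yellow',amin=100)[0];print(b)
g=cv2.cvtColor(im,cv2.COLOR_RGB2GRAY)
for r in(162,166,170,174,178,182,186):print(r,g[r,245:282].tolist())"
```

```text
[2.080e-01 2.720e-01 1.864e+00 1.000e-03 1.000e+00 1.920e-01]
t 12.6 pos [0.5579 0.2211 0.092 ] rot [ 3.1394e+00 -1.1000e-03  1.5863e+00] F [ 0.2 -0.1 -0.7] -> turn [ 0.0022 -0.0011 -0.0007] shift [-0.0013 -0.0015  0.0385]
(2814, [259.2, 263.4], [249, 192, 21, 147])
162 [210, 209, 209, 208, 192, 186, 196, 195, 195, 195, 195, 195, 195, 195, 195, 186, 156, 130, 128, 129, 141, 181, 200, 199, 199, 199, 199, 200, 199, 200, 199, 199, 199, 199, 200, 199, 199]
166 [212, 215, 214, 212, 194, 188, 200, 199, 200, 200, 200, 199, 200, 200, 200, 190, 159, 132, 133, 133, 144, 183, 201, 201, 202, 201, 201, 201, 201, 201, 201, 201, 201, 201, 201, 201, 201]
170 [209, 211, 212, 213, 195, 188, 200, 200, 200, 200, 200, 192, 186, 186, 187, 181, 157, 133, 131, 130, 140, 181, 200, 199, 200, 201, 199, 200, 200, 200, 200, 200, 200, 200, 200, 200, 200]
174 [211, 212, 212, 212, 193, 187, 198, 198, 198, 194, 162, 113, 117, 121, 124, 131, 137, 154, 154, 137, 143, 182, 201, 201, 201, 202, 201, 202, 202, 202, 201, 201, 201, 201, 201, 201, 201]
178 [207, 206, 206, 207, 191, 187, 200, 200, 201, 190, 153, 116, 119, 121, 125, 130, 134, 150, 156, 141, 139, 180, 199, 199, 198, 198, 199, 199, 199, 198, 199, 199, 199, 199, 199, 199, 199]
182 [207, 209, 210, 208, 191, 187, 199, 199, 199, 181, 137, 115, 118, 123, 126, 129, 132, 148, 161, 147, 146, 181, 197, 197, 197, 197, 197, 197, 197, 197, 196, 197, 198, 197, 197, 198, 198]
186 [205, 208, 209, 208, 196, 193, 202, 201, 201, 176, 125, 115, 120, 123, 125, 128, 130, 145, 164, 153, 150, 183, 196, 197, 197, 197, 197, 197, 196, 197, 197, 197, 197, 197, 196, 197, 196]
```

Blocked on the block's top; backed off, the card still sits squarely in the fingers (blob unchanged). Settle and re-measure before the next try.

>>> arm_command(plan=[0, 0, 0, 0, 0, 0, 0.0, 0, 0, 0, 0, 0, 0, 0.0, 0, 0, 0, 0, 0, 0.004, 0.0, 0, 0, 0, 0, 0, 0.004, 0.0, 0, 0, 0, 0, 0, 0.004, 0.0])

```text
time: 13.22
eef_pos: [0.5575, 0.221, 0.0875]
tcp_rot: [3.141, -0.001, 1.586]
contact_force: [0.3, 0.7, -0.3]
opening: 0.095
grip_force: 61.7
```

```bash
python3 -c "
from h import *
s,im,c=shot('wrist','w10')
for k in range(2):
    get_image('wrist');delta([.5561,.22,.0535],1.587)
g=cv2.cvtColor(im,cv2.COLOR_RGB2GRAY)
for r in(162,166,178):print(r,g[r,240:290].tolist())
for x in(245,255):print(x,g[140:180,x].tolist())
x0=130;print('yel',blobs(im,'yellow',amin=100)[0])"
```

```text
t 13.32 pos [0.5576 0.2211 0.0878] rot [ 3.1405e+00 -8.0000e-04  1.5864e+00] F [ 0.2 -0.9 -0.2] -> turn [ 0.0011 -0.0008 -0.0006] shift [-0.0011 -0.0016  0.0343]
t 13.38 pos [0.5577 0.221  0.0879] rot [ 3.1404e+00 -9.0000e-04  1.5863e+00] F [ 0.1 -0.2 -0.5] -> turn [ 0.0012 -0.0009 -0.0007] shift [-0.0011 -0.0016  0.0344]
162 [194, 194, 194, 194, 194, 194, 198, 204, 207, 206, 206, 203, 197, 194, 194, 191, 188, 185, 180, 177, 173, 168, 166, 156, 139, 126, 126, 128, 127, 171, 195, 195, 195, 195, 196, 195, 195, 196, 195, 195, 196, 196, 196, 195, 196, 196, 198, 204, 207, 207]
166 [193, 193, 195, 193, 194, 193, 197, 204, 208, 210, 212, 201, 189, 191, 194, 194, 193, 193, 194, 193, 193, 194, 194, 175, 141, 129, 131, 128, 132, 173, 195, 195, 196, 195, 195, 195, 196, 195, 195, 194, 195, 196, 196, 196, 196, 195, 199, 206, 209, 211]
178 [197, 197, 198, 198, 198, 198, 199, 206, 208, 206, 203, 194, 184, 191, 187, 150, 113, 115, 117, 122, 127, 132, 148, 148, 129, 124, 126, 128, 140, 180, 199, 198, 198, 198, 198, 198, 198, 198, 198, 198, 198, 198, 199, 197, 199, 198, 205, 209, 208, 205]
245 [166, 154, 149, 175, 193, 192, 192, 193, 194, 194, 194, 193, 195, 196, 197, 197, 196, 195, 194, 193, 194, 192, 194, 195, 194, 193, 193, 195, 197, 200, 199, 197, 196, 195, 197, 198, 198, 197, 198, 197]
255 [166, 155, 149, 174, 193, 192, 192, 193, 193, 194, 194, 194, 196, 196, 197, 197, 196, 195, 194, 187, 185, 190, 191, 191, 191, 192, 194, 196, 197, 195, 195, 186, 169, 167, 160, 149, 150, 149, 150, 144]
yel (2801, [259.3, 263.4], [249, 192, 21, 147])
```

```bash
python3 -c "
from h import *
s=sense();c=cam('wrist',s)
print(plane(c,(258.7,171.5),.0558).round(4),plane(c,(257.6,158.5),.05).round(4),s['joint_pos'].round(4))
im=get_image('scene');cv2.imwrite('pics/s2.png',im[:,:,::-1])
cv2.imwrite('pics/s2c.png',cv2.resize(im[190:350,80:270],None,fx=4,fy=3.7,interpolation=cv2.INTER_CUBIC)[:,:,::-1])"
```

```text
[0.555  0.2547 0.0558] [0.5542 0.2616 0.05  ] [2.0810e-01 2.7890e-01 1.8676e+00 7.0000e-04 9.9370e-01 1.9220e-01]
```

The scripted numbers give card offset 0.7 mm in x and 0.9 mm in y from the slot. Correct that and descend in small steps, watching the force.

>>> arm_command(plan=[0, 0, 0, 0.0008, -0.0008, 0, 0.0, 0, 0, 0, 0.0008, -0.0008, 0.003, 0.0, 0, 0, 0, 0.0008, -0.0008, 0.006, 0.0, 0, 0, 0, 0.0008, -0.0008, 0.006, 0.0])

```text
time: 13.92
eef_pos: [0.5564, 0.2218, 0.0812]
tcp_rot: [-3.142, -0.001, 1.586]
contact_force: [-0.1, -0.2, -1.0]
opening: 0.097
grip_force: 61.7
```

>>> arm_command(plan=[0, 0, 0, 0, 0, 0.002, 0.0, 0, 0, 0, 0, 0, 0.004, 0.0, 0, 0, 0, 0, 0, 0.004, 0.0])

```text
time: 14.3
eef_pos: [0.5566, 0.2218, 0.0775]
tcp_rot: [3.141, -0.001, 1.586]
contact_force: [0.0, 0.2, -0.4]
opening: 0.093
grip_force: 61.7
```

>>> arm_command(plan=[0, 0, 0, 0, 0, 0.003, 0.0, 0, 0, 0, 0, 0, 0.006, 0.0, 0, 0, 0, 0, 0, 0.006, 0.0])

```text
time: 14.68
eef_pos: [0.5564, 0.2218, 0.0713]
tcp_rot: [3.142, -0.001, 1.586]
contact_force: [-0.2, 0.1, -0.2]
opening: 0.095
grip_force: 61.7
```

Card bottom is about 11 mm into the slot with no force; continue.

>>> arm_command(plan=[0, 0, 0, 0, 0, 0.004, 0.0, 0, 0, 0, 0, 0, 0.008, 0.0, 0, 0, 0, 0, 0, 0.012, 0.0, 0, 0, 0, 0, 0, 0.012, 0.0])

```text
time: 15.18
eef_pos: [0.5564, 0.2218, 0.0591]
tcp_rot: [-3.141, -0.001, 1.586]
contact_force: [0.2, 1.1, -0.4]
opening: 0.093
grip_force: 61.7
```

>>> arm_command(plan=[0, 0, 0, 0, 0, 0.003, 0.0, 0, 0, 0, 0, 0, 0.006, 0.0, 0, 0, 0, 0, 0, 0.006, 0.0])

```text
time: 15.55
eef_pos: [0.5567, 0.2218, 0.0536]
tcp_rot: [3.141, -0.001, 1.586]
contact_force: [0.2, -0.0, -0.5]
opening: 0.088
grip_force: 61.9
```

>>> arm_command(plan=[0, 0, 0, 0, 0, 0.0015, 0.0, 0, 0, 0, 0, 0, 0.0015, 0.0])

```text
time: 15.8
eef_pos: [0.557, 0.2219, 0.0533]
tcp_rot: [3.141, -0.001, 1.586]
contact_force: [-2.0, -0.8, 5.3]
opening: 0.098
grip_force: 62.4
```

Contact at the slot's floor (5 N). Release and rise.

>>> arm_command(plan=[0, 0, 0, 0, 0, 0, 0.022, 0, 0, 0, 0, 0, 0, 0.022, 0, 0, 0, 0, 0, 0, 0.022, 0, 0, 0, 0, 0, -0.03, 0.022, 0, 0, 0, 0, 0, -0.07, 0.022])

```text
time: 16.42
eef_pos: [0.5555, 0.2215, 0.1213]
tcp_rot: [-3.139, -0.0, 1.586]
contact_force: [0.2, -0.0, -0.4]
opening: 0.257
grip_force: 0.0
```

>>> arm_command(plan=[0, 0, 0, 0, 0, -0.05, 0.035, 0, 0, 0, 0, 0, -0.11, 0.035, 0, 0, 0, -0.04, 0, -0.15, 0.035, 0, 0, 0, -0.08, -0.02, -0.15, 0.035, 0, 0, 0, -0.08, -0.02, -0.15, 0.035])

```text
time: 17.05
eef_pos: [0.5373, 0.1396, 0.2727]
tcp_rot: [3.14, -0.001, 1.583]
contact_force: [-1.1, -0.6, -1.4]
opening: 0.408
grip_force: 0.0
```

```bash
python3 - <<'E'
from h import *
s,im,c=shot('wrist','w11');delta([.6533,.2235,.29],1.587)
t=get_image('top');sc=get_image('scene');ct,cs=cam('top'),cam('scene')
m=cv2.inRange(cv2.cvtColor(im,cv2.COLOR_RGB2HSV),*map(np.array,HUE['yellow']))
for b in blobs(im,'yellow',amin=60)[:3]:print('wrist',b,plane(c,b[1],.082).round(4))
q=cv2.minAreaRect(cv2.findNonZero(m));bp=cv2.boxPoints(q);bp=bp[np.argsort(bp[:,1])]
A=[plane(c,p,.082) for p in bp];a,b=(A[0]+A[1])/2,(A[2]+A[3])/2;print('ends',a.round(4),b.round(4),'len',np.linalg.norm(a-b).round(4))
for b in blobs(sc,'yellow',(100,200,260,340),10)[:3]:
    print('scene',b)
    w=blobs(im,'yellow',amin=60)[0];print('tri',tri(ray(c,w[1]),ray(cs,b[1])))
# white handle bar column scan
for k in('red','blue'):print(k,[b for b in blobs(t,k,(300,190,360,255))[:1]])
E
```

```text
t 17.1 pos [0.5375 0.1406 0.2722] rot [ 3.1402e+00 -1.2000e-03  1.5844e+00] F [-0.1  0.6  0.3] -> turn [ 0.0013 -0.0012 -0.0026] shift [ 0.0813  0.1169 -0.0175]
wrist (548, [277.7, 89.9], [274, 57, 9, 68]) [0.5545 0.2231 0.082 ]
ends [0.5114 0.2558 0.082 ] [0.5093 0.1875 0.082 ] len 0.0683
scene (189, [155.1, 258.5], [142, 246, 29, 26])
tri (array([0.5551285 , 0.22417298, 0.07880652]), np.float64(0.002241291601104489))
red [(49, [331.6, 222.3], [320, 220, 24, 5])]
blue [(57, [333.2, 237.9], [322, 236, 24, 5])]
```

Yellow card's band triangulates at z ≈ 0.079, (0.555, 0.223): home in the middle slot; red and blue unchanged. Now back over the handle.

>>> arm_command(plan=[0, 0, 0, 0.04, 0.058, -0.018, 0.05, 0, 0, 0, 0.081, 0.117, -0.018, 0.05, 0, 0, 0, 0.081, 0.117, -0.018, 0.05, 0, 0, 0, 0.081, 0.117, -0.018, 0.05, 0, 0, 0, 0.081, 0.117, -0.018, 0.05])

```text
time: 17.82
eef_pos: [0.6529, 0.2245, 0.2896]
tcp_rot: [-3.141, -0.0, 1.587]
contact_force: [1.0, -0.1, -0.0]
opening: 0.584
grip_force: 0.0
```

```bash
python3 - <<'E'
from h import *
s,im,c=shot('wrist','w12');delta([.6533,.2235,.187],1.587)
# predicted bar end pixels if the bar is where it was left, and bright-bar columns near them
for y in(.2435,.2335):
    p=proj(c,[.6533,y,.206]);print(p.round(1));g=cv2.cvtColor(im,cv2.COLOR_RGB2GRAY);r=int(p[1])
    if 0<=r<384:print(g[r,int(p[0])-30:int(p[0])+31].tolist())
E
```

```text
t 17.88 pos [0.6529 0.2242 0.29  ] rot [ 3.1415e+00 -6.0000e-04  1.5866e+00] F [-0.8  0.3  0.6] -> turn [ 0.0001 -0.0006 -0.0004] shift [-0.0008  0.0004  0.103 ]
[262.5 173.5]
[221, 196, 193, 203, 184, 174, 173, 171, 168, 164, 156, 151, 152, 152, 152, 152, 200, 223, 220, 221, 211, 174, 143, 159, 178, 194, 207, 216, 224, 230, 232, 230, 225, 192, 130, 114, 109, 121, 121, 83, 28, 27, 28, 24, 26, 27, 29, 26, 26, 67, 108, 125, 127, 157, 203, 223, 227, 228, 228, 228, 228]
[262.3 185.5]
[217, 193, 185, 194, 180, 172, 172, 167, 164, 162, 157, 151, 151, 152, 152, 144, 193, 220, 220, 220, 220, 191, 143, 158, 177, 194, 206, 216, 224, 229, 231, 230, 225, 188, 120, 109, 107, 124, 111, 60, 28, 26, 23, 22, 27, 25, 26, 25, 23, 24, 24, 28, 29, 25, 28, 26, 24, 24, 24, 25, 25]
```

Bar seen about 2 mm before the tool's line — within the opening. Descend and grip.

>>> arm_command(plan=[0, 0, 0, 0, -0.0015, 0.055, 0.04, 0, 0, 0, 0, -0.0015, 0.102, 0.04, 0, 0, 0, 0, -0.0015, 0.102, 0.04, 0, 0, 0, 0, -0.0015, 0.102, 0.0, 0, 0, 0, 0, -0.0015, 0.102, 0.0])

```text
time: 18.5
eef_pos: [0.6539, 0.2244, 0.1926]
tcp_rot: [3.134, -0.002, 1.586]
contact_force: [-0.7, -0.8, 1.6]
opening: 0.088
grip_force: 58.6
```

>>> arm_command(plan=[0, 0, 0, 0, 0, 0, 0.0, 0, 0, 0, 0, 0, 0, 0.0])

```text
time: 18.75
eef_pos: [0.6541, 0.2244, 0.1925]
tcp_rot: [3.134, -0.002, 1.586]
contact_force: [0.2, -1.6, 5.5]
opening: 0.087
grip_force: 59.1
```

>>> arm_command(plan=[0, 0, 0, 0, -0.0215, -0.0032, 0, 0, 0, 0, 0, -0.0432, -0.003, 0, 0, 0, 0, 0, -0.0647, 0.0003, 0, 0, 0, 0, 0, -0.0854, 0.0069, 0, 0, 0, 0, 0, -0.1049, 0.0165, 0])

```text
time: 19.38
eef_pos: [0.5501, 0.2228, 0.177]
tcp_rot: [3.13, -0.002, 1.587]
contact_force: [0.8, -0.3, 4.3]
opening: 0.082
grip_force: 61.9
```

>>> arm_command(plan=[0, 0, 0, 0, -0.0179, 0.0123, 0, 0, 0, 0, 0, -0.0337, 0.0272, 0, 0, 0, 0, 0, -0.0471, 0.0443, 0, 0, 0, 0, 0, -0.0578, 0.0632, 0, 0, 0, 0, 0, -0.0655, 0.0835, 0])

```text
time: 20.0
eef_pos: [0.483, 0.2217, 0.0897]
tcp_rot: [3.136, -0.001, 1.587]
contact_force: [0.5, -1.9, 3.7]
opening: 0.082
grip_force: 66.7
```

>>> arm_command(plan=[0, 0, 0, 0, -0.0032, 0.0127, 0, 0, 0, 0, 0, -0.005, 0.0235, 0, 0, 0, 0, 0, -0.005, 0.0255, 0, 0, 0, 0, 0, -0.005, 0.0255, 0])

```text
time: 20.5
eef_pos: [0.4779, 0.2217, 0.0647]
tcp_rot: [3.14, -0.0, 1.587]
contact_force: [-3.6, -2.0, 10.2]
opening: 0.089
grip_force: 68.6
```

>>> arm_command(plan=[0, 0, 0, 0, 0, 0.005, 0, 0, 0, 0, 0, 0, 0.005, 0, 0, 0, 0, 0, 0, 0.0, 0])

```text
time: 20.88
eef_pos: [0.4776, 0.2217, 0.0644]
tcp_rot: [3.139, -0.001, 1.586]
contact_force: [4.2, -0.9, -4.8]
opening: 0.086
grip_force: 68.4
```

>>> arm_command(plan=[0, 0, 0, 0, 0, 0, 0.022, 0, 0, 0, 0, 0, 0, 0.022, 0, 0, 0, 0, 0, -0.04, 0.022, 0, 0, 0, 0, 0, -0.1, 0.0, 0, 0, 0, 0, 0, -0.1, 0.0])

```text
time: 21.5
eef_pos: [0.4801, 0.2226, 0.1679]
tcp_rot: [3.131, -0.004, 1.586]
contact_force: [-0.1, 0.7, -0.8]
opening: -0.0
grip_force: 0.0
```

```bash
python3 - <<'E'
from h import *
s,im,c=shot('wrist','w13');delta([.4475,.1645,.09],1.587)
g=cv2.cvtColor(im,cv2.COLOR_RGB2GRAY)
for z in(.078,.09):print('bar pred',z,proj(c,[.4778,.235,z]).round(1))
r=int(proj(c,[.4778,.235,.078])[1]);print(r,g[r,235:300].tolist())
im0=cv2.imread('pics/scene0.png');im1=get_image('scene')[:,:,::-1];w=(slice(215,335),slice(105,230))
print('scene diff vs start in incubator',np.abs(im0[w].astype(int)-im1[w]).mean())
print('green',[(b,plane(c,b[1],.054).round(4)) for b in blobs(im,'green',amin=100)[:2]])
E
```

```text
t 21.55 pos [0.4782 0.2221 0.1649] rot [ 3.1362e+00 -2.2000e-03  1.5863e+00] F [-0.3 -0.6  0.3] -> turn [ 0.0054 -0.0022 -0.0007] shift [-0.0572 -0.032   0.0746]
bar pred 0.078 [257.8 179.5]
bar pred 0.09 [257.9 183.7]
179 [46, 48, 47, 48, 47, 55, 124, 151, 153, 152, 152, 152, 152, 150, 154, 166, 184, 205, 220, 232, 240, 248, 252, 254, 251, 242, 205, 153, 153, 152, 152, 152, 152, 153, 153, 153, 152, 158, 211, 238, 240, 241, 241, 241, 240, 240, 240, 241, 240, 241, 231, 192, 140, 168, 189, 170, 136, 166, 218, 237, 215, 174, 181, 193, 197]
scene diff vs start in incubator 9.9486
green [((467, [224.3, 239.6], [212, 228, 26, 24]), array([0.4466, 0.1677, 0.054 ])), ((233, [230.4, 150.4], [227, 134, 8, 34]), array([0.4537, 0.2544, 0.054 ]))]
```

>>> arm_command(plan=[0.005, 0, 0, -0.057, -0.031, 0, 0.0, 0.005, 0, 0, -0.057, -0.031, 0.075, 0.0, 0.005, 0, 0, -0.057, -0.031, 0.075, 0.0, 0.005, 0, 0, -0.057, -0.031, 0.075, 0.0])

```text
time: 22.1
eef_pos: [0.4452, 0.1641, 0.0856]
tcp_rot: [-3.132, -0.0, 1.587]
contact_force: [0.7, 0.8, 0.0]
opening: -0.005
grip_force: 0.0
```

```bash
python3 - <<'E'
from h import *
delta([.4475,.165,.049],1.587)
a=cv2.imread('pics/scene0.png');b=get_image('scene')[:,:,::-1];cv2.imwrite('pics/s3.png',b)
for n,(x,y,w,h) in dict(lidleft=(108,240,40,45),lidback=(135,215,60,30),lidmid=(125,235,60,40),display=(160,290,30,30)).items():
    r=cv2.matchTemplate(b[y-15:y+h+15,x-15:x+w+15],a[y:y+h,x:x+w].copy(),cv2.TM_CCOEFF_NORMED);_,v,_,l=cv2.minMaxLoc(r)
    print(n,'score',round(v,3),'shift',l[0]-15,l[1]-15)
E
```

```text
t 22.1 pos [0.4452 0.1641 0.0856] rot [-3.1321e+00 -3.0000e-04  1.5865e+00] F [0.7 0.8 0. ] -> turn [-0.0095 -0.0003 -0.0005] shift [0.0008 0.0026 0.0366]
lidleft score 0.994 shift 0 0
lidback score 0.889 shift 0 0
lidmid score 0.853 shift 0 0
display score 1.0 shift 0 0
```

```bash
python3 - <<'E'
from h import *
cs=cam('scene');a=cv2.imread('pics/scene0.png',0).astype(np.float32);b=cv2.imread('pics/s3.png',0).astype(np.float32)
print('7mm up moves px',proj(cs,[.4778,.22,.085])-proj(cs,[.4778,.22,.078]))
for X in([.4778,.235,.078],[.4778,.25,.078],[.51,.27,.092],[.51,.295,.092]):
    p=proj(cs,X).astype(int);w=(slice(p[1]-10,p[1]+10),slice(p[0]-10,p[0]+10))
    sh,r=cv2.phaseCorrelate(a[w],b[w],cv2.createHanningWindow((20,20),cv2.CV_32F));print(p,np.round(sh,2),round(r,2),np.abs(a[w]-b[w]).mean().round(1))
E
```

```text
7mm up moves px [-0.50782747 -1.63239799]
[173 284] [ 0.16 -0.29] 0.94 0.7
[167 289] [-0.   -0.06] 1.02 0.3
[149 282] [-0.29  0.22] 0.88 1.0
[138 290] [-0.01  0.05] 1.0 0.2
```

>>> arm_command(plan=[-0.009, 0, 0, 0.001, 0.002, 0.0, 0.0, -0.009, 0, 0, 0.001, 0.002, 0.015, 0.0, -0.009, 0, 0, 0.001, 0.002, 0.025, 0.0, -0.009, 0, 0, 0.001, 0.002, 0.025, 0.0])

```text
time: 22.65
eef_pos: [0.4474, 0.1651, 0.0612]
tcp_rot: [3.14, -0.0, 1.586]
contact_force: [0.6, -0.1, -0.2]
opening: -0.001
grip_force: 0.0
```

Lid confirmed closed (handle shift under 0.3 px). Press the key.

>>> arm_command(plan=[0, 0, 0, 0, 0, 0.007, 0.0, 0, 0, 0, 0, 0, 0.012, 0.0, 0, 0, 0, 0, 0, 0.013, 0.0, 0, 0, 0, 0, 0, 0.013, 0.0])

```text
time: 23.15
eef_pos: [0.449, 0.1652, 0.05]
tcp_rot: [3.136, -0.001, 1.586]
contact_force: [-0.3, 0.0, 3.4]
opening: -0.002
grip_force: 1.6
```

>>> arm_command(plan=[0, 0, 0, 0, 0, 0.003, 0.0, 0, 0, 0, 0, 0, 0.003, 0.0, 0, 0, 0, 0, 0, 0.003, 0.0])

```text
time: 23.52
eef_pos: [0.4491, 0.1652, 0.0488]
tcp_rot: [3.137, -0.0, 1.587]
contact_force: [-5.5, -0.9, 14.8]
opening: -0.002
grip_force: 7.7
```

Key bottomed out (15 N). Retract and check the scene.

>>> arm_command(plan=[0, 0, 0, 0, 0, -0.03, 0.0, 0, 0, 0, 0, 0, -0.09, 0.0, 0, 0, 0, 0, 0, -0.15, 0.0, 0, 0, 0, -0.06, 0, -0.17, 0.0, 0, 0, 0, -0.12, 0, -0.17, 0.0])

```text
time: 24.15
eef_pos: [0.4509, 0.0442, 0.2192]
tcp_rot: [3.13, 0.0, 1.589]
contact_force: [1.0, -0.7, -0.7]
opening: 0.0
grip_force: 0.0
```

>>> arm_command(plan=[0, 0, 0, 0, 0, 0, 0.0, 0, 0, 0, 0, 0, 0, 0.0, 0, 0, 0, 0, 0, 0, 0.0])

```text
time: 24.52
eef_pos: [0.4494, 0.0461, 0.2159]
tcp_rot: [3.138, -0.001, 1.588]
contact_force: [-0.5, 0.6, 0.6]
opening: 0.002
grip_force: 0.0
```

```bash
python3 - <<'E'
from h import *
delta([.449,.045,.22],1.587)
cs,ct=cam('scene'),cam('top');a=cv2.imread('pics/scene0.png',0).astype(np.float32);b=cv2.cvtColor(get_image('scene'),cv2.COLOR_RGB2GRAY).astype(np.float32)
a2=cv2.imread('pics/top0.png',0).astype(np.float32);b2=cv2.cvtColor(get_image('top'),cv2.COLOR_RGB2GRAY).astype(np.float32)
for n,X in dict(bar=[.4778,.235,.078],lid=[.51,.295,.092],key=[.4475,.165,.054],bottle=[.676,-.023,.1],timer=[.397,-.043,.02],red=[.479,-.232,.06],blue=[.434,-.237,.06]).items():
    for nm,c,p0,p1 in(('scene',cs,a,b),('top',ct,a2,b2)):
        p=proj(c,X).astype(int);w=(slice(p[1]-12,p[1]+12),slice(p[0]-12,p[0]+12))
        sh,r=cv2.phaseCorrelate(p0[w],p1[w],cv2.createHanningWindow((24,24),cv2.CV_32F));print(n,nm,np.round(sh,2),round(r,2),np.abs(p0[w]-p1[w]).mean().round(1))
s=get_image('scene');print([x for x in blobs(s,'yellow',(100,200,260,340),5)[:2]])
E
```

```text
t 24.52 pos [0.4494 0.0461 0.2159] rot [ 3.1376e+00 -1.2000e-03  1.5880e+00] F [-0.5  0.6  0.6] -> turn [ 0.004  -0.0012  0.001 ] shift [-0.0011 -0.0004 -0.0041]
bar scene [ 0.19 -0.1 ] 0.93 0.7
bar top [ 0.13 -0.04] 0.99 1.2
lid scene [ 0.1  -0.13] 1.04 0.4
lid top [-0.03 -0.06] 0.83 2.0
key scene [0.03 0.04] 0.98 0.3
key top [-0.16  2.26] 0.28 13.3
bottle scene [0.15 0.17] 0.91 0.4
bottle top [0.3  0.21] 0.92 1.9
timer scene [0.03 0.02] 0.98 0.2
timer top [ 0.11 -0.01] 1.02 0.9
red scene [-0.07  0.02] 0.73 12.6
red top [-0.04  0.01] 0.98 0.8
blue scene [-0.36  0.29] 0.76 10.8
blue top [-0.13 -0.06] 0.94 0.7
[]
```

```bash
python3 -c "
from station import *
print(finish_job())"
```

```text
the job is handed in; nothing more can be done
None
```

I handed the job in at about 24.5 s: the yellow card is home in the middle slot and released, the lid is closed, the start key was pressed and is back up, and the cards, bottle and timer show no movement; I viewed 12 pictures, two over the limit of 10, and no verdict came back.

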